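Draw the press guard down with the hook pole

TASK

The satchel flap is loaded in the embossing press, so close the press's clear sliding guard before it runs: take the hook pole from its rest, put its hook down through the steel ring on the guard's top rail and draw the guard down by the ring, gently and by feel, against its return springs until the latch clicks over and holds it down. Keep the hand itself off the guard and press. Then unhook and lay the pole back in both forks of its rest, hook hanging down, leaving everything else on the bench where it is.

Things in the scene. Friction and masses are not known exactly. Their poses are not given: they have to be found in the camera images.
- press: Grey-green two-column bench embossing press, fixed to the bench. Base 260 deep x 340 wide x 75 mm high, crosshead up to 420, air cylinder up to 512 high. -x is its front. Origin: on the bench, midway below the guard, 25 mm behind the base's front face. The guard runs on two upright rods at x 0, y +-140, held at the top by brackets at 398 mm height, clear of the ring; all else stands behind.
- guard (a joint): Clear pane in an aluminium frame, 300 mm wide, 135 high, sliding straight down, 0 = top. Starts at 0 to 0.03. Slides at 0.5 to 3 N and stays put, down to 0.060; from there return springs add 0.11 N per mm. Between 0.088 and 0.108 m, set by hand and different each time, a spring latch (1 to 2 N) clicks over it; 1.5 mm below is a rigid stop. Unlatched it springs up past 0.082. Over 15 N is too much.
- ring (a point): Centre of the steel ring on a short stem in front of the guard's top rail. It lies flat, hole axis vertical: hole 22 mm, bar 8 mm thick, 38 mm over all. 41 mm in front (-x) of the press's origin, 317 mm above the bench less the guard's joint value; 35 mm in front of the rail's face. Rigid on the guard, moves with it. Open above, below and in front. Axes as the press.
- pole: Hook pole, 250 g. Origin on its axis, +x to the hook. Black rubber handle, 20 mm wide (y), 30 high (z), flat sides, x -100 to 105; 10 mm steel shaft on to x 155; 10 mm tail stub to a ball at x -160. Hook below the axis (-z): 8 mm bar bends 25 deg down at x 155, runs 20 mm, then turns 90 deg back and down into a 28 mm prong. Grip hard at the front, near x 90: farther back it twists in the hand.
- hook_tip (a point): Centre of the round end of the hook's prong (radius 4 mm more): in the pole's frame x 161.3, z -33.8 mm. With the pole's hook end raised 25 deg the prong points straight down, the 20 mm bar before it is level, 28 mm above this point, and reaches 20 mm back towards the handle; that level bar bears on the ring's near side when pulling.
- rest: Grey steel pole rest, fixed. Foot 320 x 70 x 8 mm, origin under it; two upright forks 8 mm thick at x -128 and 132 hold the pole's stub and shaft, so that its handle lies free between them along the rest's x axis, hook end to +x. Fork slots: floor 65 mm high, 17 mm wide there, flaring to 43 mm at the top, 92 mm high.
- rest_seat (a point): Where the pole's origin belongs when it lies in the rest: 70 mm above the bench, over the rest's origin. Axes as the rest. At the start the pole lies within 8 mm of it lengthwise; put back, within 25 mm lengthwise will do.
- tray: Grey six-part tray of rivets, 140 x 180 x 40 mm, loose, origin under its centre. Bystander: leave it.
- jar: Clear jar with a steel cap, 68 mm across, 100 high, loose, origin under its centre. Bystander: leave it.
- mallet: Wooden mallet standing on its head, head 72 mm across and 75 high, handle up to 215 mm, loose, origin under its head. Bystander: leave it.

How it is judged (in metres and radians):
On the way, in this order (a step that is already met when the one before it is completed fails the run):
1. the hook's prong is down through the ring, with the guard still up (horizontal distance between hook_tip and ring below 0.013 m and z of hook_tip in the frame of ring below -0.006 m and value of joint guard below 0.06 m), for 0.1 s.
2. with the hook still in the ring, the guard is pulled down to its latch (beyond 0.087) (value of joint guard above 0.087 m and horizontal distance between hook_tip and ring below 0.015 m and z of hook_tip in the frame of ring below -0.003 m), for 0.1 s.
At the end, for the whole second after the job is handed in: The guard stays down by itself, held by its latch (beyond 0.0865 m; unlatched it would spring up); the pole lies in both forks of its rest, at rest and released, within 25 mm of where the seat is lengthwise, hook towards the same end as at the start and hanging down (within 0.4 rad) (value of joint guard above 0.0865 m and horizontal distance between pole and rest_seat below 0.025 m and z of pole in the frame of rest_seat between -0.006 and 0.006 m and angle between the x axis of pole and the x axis of rest, either way round below 0.06 rad and x of hook_tip in the frame of rest_seat above 0.1 m and angle between pole's own z axis and vertical below 0.4 rad and linear speed of pole below 0.02 m/s); the robot touches nothing.
It fails at once if the pole loads the guard, its ring or the press with more than 15 N (contact force between pole and press above 15 N).
It fails at once if the fingers or the arm touch the press or its guard (contact force between any of the fingers, the arm and press above 1 N).
It fails at once if a bystander is moved more than 20 mm (distance of any of tray, jar, mallet from where it was at the start of the episode above 0.02 m).
It also fails if it takes over 64 s, if anything falls off the work surface, if the arm or the gripper's body presses on something with over 40 N, if the wrist force passes 120 N, or if a joint passes its speed limit or range.

ROBOT

A 6-joint arm with a two-finger parallel gripper is mounted at the origin on the work surface. World frame = base frame: x ahead of the robot, y to its left, z up, the work surface at z = 0. Lengths are in m, angles in degrees, forces in N, time in s.
With the tool pointing down it reaches from about 0.4 to 0.825 m from the base axis. Payload 7 kg.
Tool frame: the origin (TCP) lies on the centre line of the jaws, within the pads' length; the fingertips stand 19 mm ahead of it and the grasp point (between the pads) is the TCP (r.tip_extent is the distance from the TCP to the fingertips, in m); z points along the fingers, y is the line along which they close (so a half turn about z gives the same grasp; the last joint's range is limited). The gripper opens to 88 mm and grips with 3 to 60 N. Pads are 19 mm wide; open, the fingers measure 130 mm over their backs; the gripper's body (78 mm by 193 mm) begins 47 mm behind the grasp point.
Start: joints at [93.799, 20.546, 0.682, 0, -70.136, -16.507], TCP at [0.149, 0.658, 0.246] pointing down, gripper open.
Joint ranges: [-176.03, 176.03], [-82.01, 121.73], [-58.28, 71.71], [-173.87, 95.51], [-174.79, -0.11], [-173.66, 173.66]. Speed limits (degrees/s): [136.94, 136.94, 172.46, 180, 180, 180].

INTERFACE

Orientations are given as [roll, pitch, yaw] about the fixed x, y, z axes, in that order (R = Rz(yaw) Ry(pitch) Rx(roll)).
In Python, from plant import r gives the robot as it stands. The module is installed in compiled form; this text tells all that it offers.
- The arm moves only by the tool jog_arm, never from a script. Its argument "deltas" is a list that holds one entry, the list of rows, each a list of 5 numbers: the opening, from -1 (shut) to 1 (fully open), then the shift along the world's x, y, z in cm, then the turn about the world's z in rad. In form: [[[claw, dx, dy, dz, turn], ...]]. A call has 1 to 8 rows; each row shifts and turns the commanded pose from where the row before left it; what a row does not reach is not made up. A row lasts 1/8 s, in which the tool goes at most 62.5 mm and 10.7 degrees, less where a joint would pass 70% of its speed; a pose out of reach is approached as far as the arm can. A call with a gripper value outside its range is refused whole. The fingers move at their own pace and stop on an object; "force" is the grip in N (left out, the last holds). Time passes only in rows, so rows that do not move let the fingers close. It gives the time, the measured TCP pose, the force, the opening and the grip force at its end, in the units of the state.
- r.get_state(): the state, without advancing time (a new reading comes with each control period).
- r.capture(name): name is "scene" or "top" or "wrist"; returns the picture (420x560x3 uint8, blue, green, red); there is no depth.
- r.camera_info(name): a dict with "fx", "fy", "cx", "cy" (pixels), "view" (4x4, takes a point from world to camera coordinates). Camera axes: x right, y up, looking along -z (the intrinsics and any distortion apply to the point x, -y, -z); pixel columns grow to the right and rows downward; lengths in m; the calibration is good to about 2 mm. A picture is of the moment at which its call begins: read the wrist's pose just before it. camera_info takes no time and is no camera call; for the wrist camera it gives the pose at the moment of the call.
- r.close_job(): hands the job in; it is judged then, once.
The state is a dict: "time_s": time; "joints": joint angles; "qd": joint speeds; "joint_torque": joint torques, N m; "tcp_pos": TCP position; "eef_rot": TCP orientation; "contact_force": force on the tool from outside, world axes, zero at the start; "moment": the same for the moment, N m; "gripper_width": finger opening in m; "gripper_force": force on a finger pad.
Only numpy, scipy, OpenCV 4.12 (cv2) and the standard library are available. Lean on these libraries where they do the work, as an engineer would, in place of code of your own. Each camera call takes 0.05 s, during which the arm holds its last target. There are 200 camera calls.

## Working session

There is one attempt and no reset: what is moved stays moved. The work goes in short steps, Python scripts to look and compute and a tool call to move; the robot and the scene stay as the last step left them, time stands still between calls to the robot, and variables do not carry over. Pictures are saved under pics/ and viewed, at most 10 in all, crops included, and the job is handed in when it is done.

Besides the shell and the picture viewer there is one more tool, called in YAML: its name, and indented under it one key for each argument. jog_arm: Moves the arm, as the interface text tells. Its arguments: {"type":"object","properties":{"deltas":{"type":"array"},"force":{"type":"number"}},"required":["deltas"]}

```bash
mkdir -p pics
cat > h.py <<'E'
import numpy as np, cv2
from plant import r
def info(n):
    c=r.camera_info(n); return c, np.array(c["view"])
def ray(cv,u,v):
    c,V=cv; d=np.array([(u-c["cx"])/c["fx"],-(v-c["cy"])/c["fy"],-1.0])
    R=V[:3,:3]; return -R.T@V[:3,3], R.T@d
def onz(cv,u,v,z):
    o,d=ray(cv,u,v); return o+d*(z-o[2])/d[2]
def proj(cv,p):
    c,V=cv; q=V[:3,:3]@np.array(p)+V[:3,3]
    return np.array([c["cx"]+c["fx"]*q[0]/-q[2], c["cy"]+c["fy"]*-q[1]/-q[2]])
def tri(cv1,p1,cv2_,p2):
    o1,d1=ray(cv1,*p1);o2,d2=ray(cv2_,*p2)
    A=np.c_[d1,-d2]; t=np.linalg.lstsq(A,o2-o1,rcond=None)[0]
    a=o1+t[0]*d1;b=o2+t[1]*d2; return (a+b)/2,np.linalg.norm(a-b)
E
python3 - <<'E'
from h import *
s=r.get_state()
print({k:np.round(s[k],3) for k in ("time_s","tcp_pos","eef_rot","contact_force","gripper_width")}, r.tip_extent)
for n in("scene","top","wrist"):
    c=info(n); 
    o,d=ray(c,280,210); print(n,np.round(o,3),np.round(d,3),c[0])
    im=r.capture(n); cv2.imwrite(f"pics/{n}0.png",im)
E
```

```text
{'time_s': np.float64(0.0), 'tcp_pos': array([0.148, 0.658, 0.245]), 'eef_rot': array([ 1.79904e+02, -1.00000e-02, -1.27130e+01]), 'contact_force': array([-0.278,  0.367,  0.263]), 'gripper_width': np.float64(0.088)} 0.019
scene [0.713 0.989 1.621] [-0.089 -0.578 -0.812] {'fx': 543.0305027429409, 'fy': 543.0305027429409, 'cx': 279.0232202682576, 'cy': 219.86326726343606, 'view': array([[-0.98949688,  0.14452365,  0.00297187,  0.55773262],
       [-0.11711077, -0.81352475,  0.56961614, -0.03549354],
       [ 0.08474069,  0.56328535,  0.82190548, -1.94937941],
       [ 0.        ,  0.        ,  0.        ,  1.        ]])}
top [0.44  0.006 1.607] [ 0.098 -0.004 -0.995] {'fx': 502.1501674152131, 'fy': 502.1501674152131, 'cx': 277.59684551925244, 'cy': 208.39243546226655, 'view': array([[ 2.86355925e-02, -9.99587787e-01,  2.06378313e-03,
        -9.53257512e-03],
       [ 9.94432748e-01,  2.86972477e-02,  1.01390228e-01,
        -6.00149520e-01],
       [-1.01407659e-01, -8.51075733e-04,  9.94844592e-01,
        -1.55381730e+00],
       [ 0.00000000e+00,  0.00000000e+00,  0.00000000e+00,
         1.00000000e+00]])}
wrist [0.225 0.641 0.384] [-0.295  0.077 -0.953] {'fx': 354.0328986315561, 'fy': 354.0328986315561, 'cx': 284.1757906043671, 'cy': 204.35458619479272, 'view': array([[-0.21911204, -0.97569916,  0.00103524,  0.67410521],
       [ 0.93392897, -0.21003863, -0.28924118,  0.03598884],
       [ 0.28242982, -0.06240939,  0.9572557 , -0.39117345],
       [ 0.        ,  0.        ,  0.        ,  1.        ]])}
```

View pics/scene0.png

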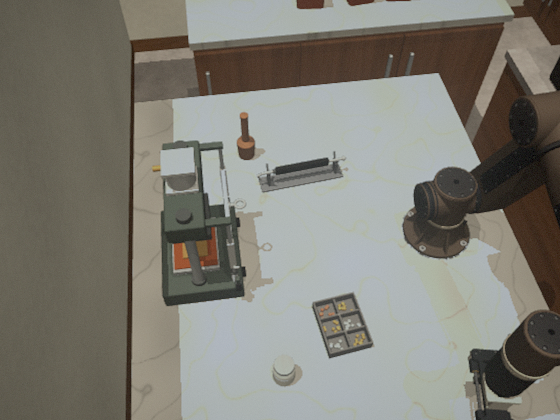

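View pics/top0.png

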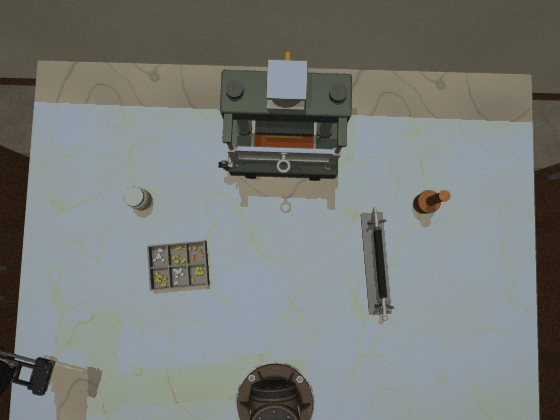

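The scene view shows the press on the left (ring near 239,204), the rest with the pole around (302,172), the tray, jar and mallet. The top view shows the ring near (284,166) and the pole from about (375,209) to (384,318). I'll zoom in on these.

Run:
```python
from h import *
t=cv2.imread("pics/top0.png");s=cv2.imread("pics/scene0.png")
def cr(im,x,y,w,h,f): return cv2.resize(im[y:y+h,x:x+w],None,fx=f,fy=f,interpolation=cv2.INTER_CUBIC)
a=cr(t,345,198,55,130,4.6)  # 253x598
b=cr(t,210,140,140,75,3.6)   #504x270
c=cr(s,205,150,150,90,3.6)  #540x324
W=np.zeros((600,800,3),np.uint8)
W[:a.shape[0],:a.shape[1]]=a;W[:270,255:255+504]=b;W[272:272+324,255:255+540]=c
cv2.imwrite("pics/z.png",W)
```

```text
(no output)
```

View pics/z.png

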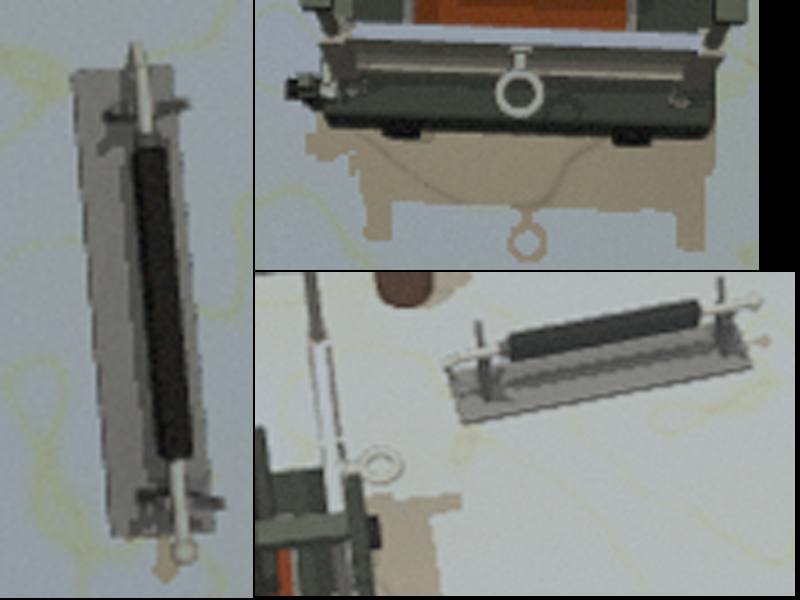

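Run:
```python
from h import *
T=info("top");S=info("scene")
zt=lambda x,y:(x/4.6+345-.4,y/4.6+198-.4)
ring,e=tri(T,((519-255)/3.6+209.6,94/3.6+139.6),S,((381-255)/3.6+204.6,(465-272)/3.6+149.6)); print("ring",ring.round(4),e)
f=[onz(T,*zt(*p),.008) for p in((73,72),(173,66),(112,537),(213,528))]
A=(f[0]+f[1])/2;B=(f[2]+f[3])/2
print("foot",[q.round(4) for q in f],"ctr",((A+B)/2).round(4),"len",np.linalg.norm(A-B),"w",np.linalg.norm(f[0]-f[1]),"yaw",np.degrees(np.arctan2(*(A-B)[1::-1])))
h=[onz(T,*zt(*p),.085) for p in((150,148),(176,457))]
d=h[0]-h[1];print("handle",[q.round(4) for q in h],"mid",((h[0]+h[1])/2).round(4),np.linalg.norm(d),np.degrees(np.arctan2(d[1],d[0])))
b=onz(T,*zt(184,551),.07);print("ball",b.round(4))
# rail of guard: ends in top view at guard top height
for g in (ring[2],): 
  L,R_=[onz(T,x/3.6+139 if 0 else (x-255)/3.6+209.6,y/3.6+139.6,g) for x,y in((330,38),(705,48))]; d=L-R_; print("rail",L.round(3),R_.round(3),np.linalg.norm(d),np.degrees(np.arctan2(d[1],d[0]))-90)
```

```text
ring [ 0.687  -0.003   0.2889] 0.002874783783209028
foot [array([ 0.5945, -0.2576,  0.008 ]), array([ 0.6007, -0.3271,  0.008 ]), array([ 0.2771, -0.288 ,  0.008 ]), array([ 0.2851, -0.3568,  0.008 ])] ctr [ 0.4394 -0.3074  0.008 ] len 0.31790540121276156 w 0.06976937577692327 yaw 5.414673727967622
handle [array([ 0.5382, -0.2963,  0.085 ]), array([ 0.3374, -0.3149,  0.085 ])] mid [ 0.4378 -0.3056  0.085 ] 0.20166488601399835 5.302063602417953
ball [ 0.2757 -0.3238  0.07  ]
rail [0.726 0.138 0.289] [ 0.727 -0.14   0.289] 0.2780951992227538 0.11328800481638268
```

jog_arm:
  deltas:
    - [[1,3.8,-3.2,0,0.04],[1,3.8,-3.2,0,0.04],[1,3.8,-3.2,0,0.04],[1,3.8,-3.2,0,0.04],[1,3.8,-3.2,0,0.04],[1,3.8,-3.2,0,0.04],[1,3.8,-3.2,0,0.04],[1,3.8,-3.2,0,0.04]]

```text
time_s: 1.15
tcp_pos: [0.4535, 0.4012, 0.2455]
eef_rot: [180.0, 0.0, 5.7]
contact_force: [1.0, 1.3, 0.6]
gripper_width: 0.0875
gripper_force: 0.0
```

jog_arm:
  deltas:
    - [[1,0.5,-5.8,0,0],[1,0.5,-5.8,0,0],[1,0.5,-5.8,0,0],[1,0.5,-5.8,0,0],[1,0.5,-5.8,0,0],[1,0.5,-5.8,0,0],[1,0.5,-5.8,0,0],[1,0.5,-5.8,0,0]]

```text
time_s: 2.15
tcp_pos: [0.4922, -0.0634, 0.2457]
eef_rot: [-180.0, -0.0, 5.6]
contact_force: [1.8, 1.5, 1.0]
gripper_width: 0.0876
gripper_force: 0.0
```

Remaining to (0.525, -0.298): dx 3.3 cm, dy -23.5 cm.

jog_arm:
  deltas:
    - [[1,0.8,-5.8,-2,0],[1,0.8,-5.8,-2,0],[1,0.8,-5.8,-2,0],[1,0.9,-6.1,-2,0],[1,0,0,0,0],[1,0,0,0,0]]

```text
time_s: 2.9
tcp_pos: [0.5248, -0.2946, 0.1658]
eef_rot: [-180.0, 0.1, 5.6]
contact_force: [0.5, 0.3, 0.3]
gripper_width: 0.0874
gripper_force: 0.0
```

Run:
```python
from h import *
s=r.get_state();print(s["tcp_pos"],s["eef_rot"],s["contact_force"])
W=info("wrist");cv2.imwrite("pics/w1.png",r.capture("wrist"))
yaw=np.radians(5.35);u=np.array([np.cos(yaw),np.sin(yaw),0]);n=np.array([-u[1],u[0],0])
O=np.array([.4353,-.3067,.07])
for x in(105,-100,0):
  print(x,[proj(W,O+u*x/1e3+n*y/1e3+[0,0,.015]).round(1) for y in(-10,10)])
print("fork",[proj(W,np.array([.4394,-.3074,0])+u*.132+n*k+[0,0,.092]).round(1) for k in(-.0215,.0215)])
```

```text
[ 0.52476155 -0.29455261  0.16580419] [-1.79976677e+02  5.69735215e-02  5.56055196e+00] [0.53874251 0.26343505 0.28792369]
105 [array([305.4, 199.4]), array([274.5, 199.3])]
-100 [array([299.9, 441.2]), array([275.3, 441. ])]
0 [array([302.3, 337.1]), array([275., 337.])]
fork [array([328.1, 153.3]), array([256.7, 153. ])]
```

View pics/w1.png

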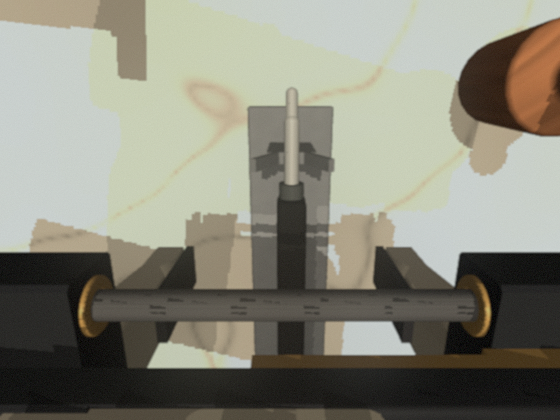

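The front edge of the handle is at v≈198 and its centre at u≈291.5. I predicted 199 and 290, so the grasp estimate holds to about 1 mm. Next I descend, grip lightly, and raise the front with the tail staying in the rear fork so the pole tilts in the hand.

jog_arm:
  deltas:
    - [[1,0.2,-0.45,-3,0],[1,0,0,-3,0],[1,0,0,-2.5,0],[1,0,0,-1.1,0],[0.3,0,0,0,0],[-0.5,0,0,0,0],[-1,0,0,0,0],[-1,0,0,0,0]]
  force: 10

```text
time_s: 3.95
tcp_pos: [0.5275, -0.299, 0.0709]
eef_rot: [180.0, -0.1, 5.6]
contact_force: [-0.7, 0.1, -0.9]
gripper_width: 0.0533
gripper_force: 0.0
```

jog_arm:
  deltas:
    - [[-1,0,0,0,0],[-1,0,0,0,0],[-1,0,0,0,0]]
  force: 10

```text
time_s: 4.32
tcp_pos: [0.5271, -0.2989, 0.0702]
eef_rot: [-180.0, 0.0, 5.6]
contact_force: [-0.2, 1.0, 0.6]
gripper_width: 0.0233
gripper_force: 0.0
```

jog_arm:
  deltas:
    - [[-1,0,0,0,0],[-1,0,0,0,0],[-1,0,0,0,0]]
  force: 10

```text
time_s: 4.7
tcp_pos: [0.5271, -0.2989, 0.0702]
eef_rot: [-180.0, 0.0, 5.6]
contact_force: [0.7, 0.1, 0.8]
gripper_width: 0.0199
gripper_force: 10.0
```

jog_arm:
  deltas:
    - [[-1,-0.05,0,1.5,0],[-1,-0.16,0,1.5,0],[-1,-0.27,-0.03,1.5,0],[-1,-0.36,-0.03,1.5,0],[-1,-0.47,-0.05,1.45,0],[-1,-0.28,-0.03,0.7,0],[-1,0,0,0,0],[-1,0,0,0,0]]
  force: 10

```text
time_s: 5.7
tcp_pos: [0.5112, -0.3003, 0.1515]
eef_rot: [-180.0, 0.0, 5.6]
contact_force: [-0.6, 0.2, 0.2]
gripper_width: 0.0201
gripper_force: 10.0
```

Run:
```python
from h import *
s=r.get_state();print(s["tcp_pos"],s["contact_force"],s["moment"],s["gripper_width"],s["gripper_force"])
a=r.capture("scene")
f=lambda im,x,y,w,h:cv2.resize(im[y:y+h,x:x+w],(w*4,h*4),interpolation=cv2.INTER_CUBIC)
A=f(a,230,110,150,90);w=r.capture("wrist")[:200,180:400]
C=np.zeros((600,600,3),np.uint8);C[:360]=A;C[365:565,:220]=w
cv2.imwrite("pics/t1.png",C)
```

```text
[ 0.51115991 -0.30028607  0.1514928 ] [-0.63030869  0.16021874  0.17296648] [-0.08627234  0.07496568  0.03488903] 0.020143218965037422 10.00013530254364
```

View pics/t1.png

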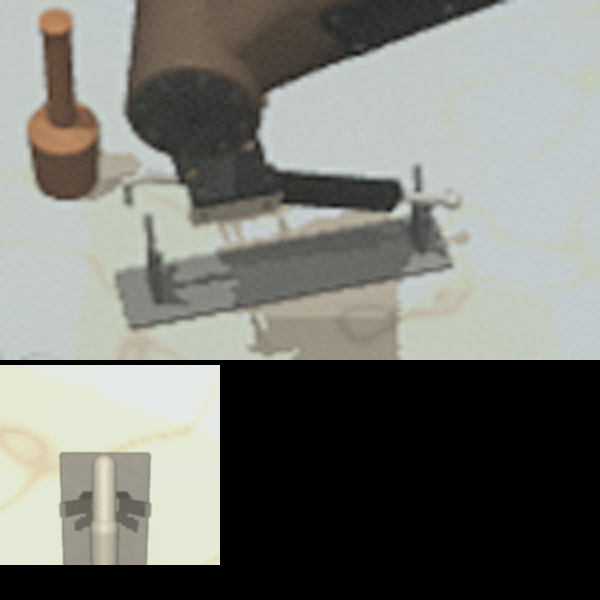

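The tilt worked. The tail still sits in the rear fork, the front is raised about 22°, and the prong hangs near vertical at about scene pixel (262,160). Now I grip hard, lift, and carry the pole to the press.

jog_arm:
  deltas:
    - [[-1,0,0,0,0],[-1,0,0,0,0],[-1,0,0,0,0],[-1,0,0,1.5,0],[-1,0,0,4,0],[-1,0,0,5,0],[-1,0,0,5,0],[-1,0,0,3.5,0]]
  force: 60

```text
time_s: 6.8
tcp_pos: [0.5116, -0.3004, 0.3458]
eef_rot: [179.9, -0.2, 5.6]
contact_force: [0.1, 0.1, -2.4]
gripper_width: 0.0193
gripper_force: 60.0
```

jog_arm:
  deltas:
    - [[-1,0.5,2.7,0,-0.012],[-1,1,4.5,0,-0.012],[-1,1,4.5,0,-0.012],[-1,1,4.5,0,-0.012],[-1,1,4.5,0,-0.012],[-1,1,4.5,0,-0.012],[-1,1,3,0,-0.012],[-1,0.4,1.5,0,-0.012]]
  force: 60

```text
time_s: 7.8
tcp_pos: [0.5806, -0.0017, 0.3426]
eef_rot: [-180.0, -0.1, 0.2]
contact_force: [0.2, -0.7, -2.3]
gripper_width: 0.0198
gripper_force: 60.0
```

jog_arm:
  deltas:
    - [[-1,0,0,0,0],[-1,0,0,0,0]]
  force: 60

```text
time_s: 8.05
tcp_pos: [0.5801, -0.0039, 0.3421]
eef_rot: [180.0, -0.0, 0.1]
contact_force: [0.3, -0.5, -2.4]
gripper_width: 0.0198
gripper_force: 60.0
```

Run:
```python
from h import *
s=r.get_state();print(s["tcp_pos"],s["eef_rot"],s["contact_force"],s["moment"],s["gripper_width"],s["gripper_force"])
a=r.capture("scene");w=r.capture("wrist");t=r.capture("top")
for n,i in(("s",a),("w",w),("t",t)):cv2.imwrite(f"pics/h_{n}.png",i)
f=lambda im,x,y,w,h,k=4:cv2.resize(im[y:y+h,x:x+w],(w*k,h*k),interpolation=cv2.INTER_CUBIC)
C=np.zeros((600,800,3),np.uint8);C[:400,:400]=f(a,210,150,100,100);C[:360,405:765]=f(t,240,130,90,90);C[400:,0:560]=w[:200]
cv2.imwrite("pics/t2.png",C)
```

```text
[ 0.58005006 -0.00391005  0.34213884] [ 1.79996287e+02 -1.10752949e-02  1.09978322e-01] [ 0.29881232 -0.48828021 -2.44547472] [-0.05308986 -0.20770302 -0.04780113] 0.019834757903786717 59.99915599822998
```

View pics/t2.png

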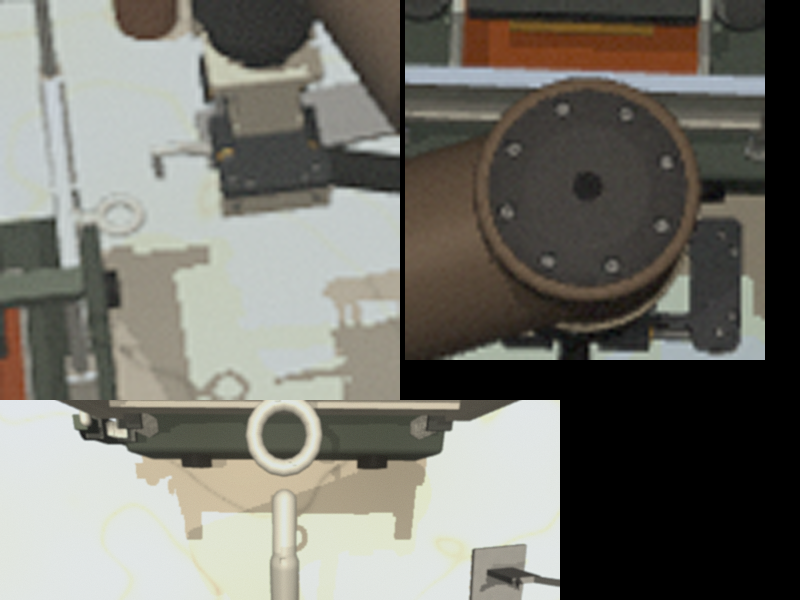

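The scene and wrist views show the hook just in front of the ring. The ring is at scene ≈(240,203) and wrist (283,37), the prong end at scene ≈(250,194), and the hook's corner at wrist (285,90).

```bash
cat >> h.py <<'E'
def hook(tcp,g,th,yaw=0.0):
    c,s=np.cos(np.radians(th)),np.sin(np.radians(th)); out={}
    for n,(x,z) in dict(tip=(161.3,-33.8),corner=(173.1,-8.45),bend=(155,0),hend=(105,0)).items():
        x=x-g; f=(x*c-z*s)/1e3; h=(x*s+z*c)/1e3
        out[n]=np.array(tcp)+[f*np.cos(yaw),f*np.sin(yaw),h]
    return out
E
python3 - <<'E'
from h import *
W=info("wrist");S=info("scene");T=info("top")
wr=(283.5,37);sr=(240.1,203.3)
print("ring W+S",tri(W,wr,S,sr)); 
rt,rs=ray(T,282.9,165.7),0
A=[];b=[]
for cv_,p in((W,wr),(S,sr),(T,(282.9,165.7))):
    o,d=ray(cv_,*p);d/=np.linalg.norm(d);P=np.eye(3)-np.outer(d,d);A.append(P);b.append(P@o)
p=np.linalg.lstsq(np.vstack(A),np.hstack(b),rcond=None)[0];print("ring3",p.round(4))
for cv_,q in((W,wr),(S,sr),(T,(282.9,165.7))): print((proj(cv_,p)-q).round(1))
for g in(90,92):
  for th in(18,20,22,25):
    k=hook(r.get_state()["tcp_pos"],g,th); print(g,th,k["tip"].round(4),"S",{n:proj(S,v).round(1) for n,v in k.items()},"W corner",proj(W,k["corner"]).round(1),"bend",proj(W,k["bend"]).round(1))
E
```

```text
ring W+S (array([ 0.68556548, -0.00338543,  0.28754904]), np.float64(0.003041023731757409))
ring3 [ 0.6865 -0.0032  0.2884]
[-1.  1.]
[-0.8 -0.2]
[-0.1  0.7]
90 18 [ 0.6583 -0.0041  0.3319] S {'tip': array([247.8, 193.2]), 'corner': array([246.3, 187.5]), 'bend': array([252.9, 186.3]), 'hend': array([269. , 187.7])} W corner [284.1  85.8] bend [284.  147.8]
90 20 [ 0.6586 -0.0041  0.3346] S {'tip': array([247.7, 192.6]), 'corner': array([246.4, 186.9]), 'bend': array([253.1, 185.8]), 'hend': array([269. , 187.6])} W corner [284.1  87.8] bend [284.  150.9]
90 22 [ 0.6588 -0.0041  0.3374] S {'tip': array([247.6, 192.1]), 'corner': array([246.6, 186.3]), 'bend': array([253.4, 185.3]), 'hend': array([269.1, 187.5])} W corner [284.1  90.1] bend [284.  154.4]
90 25 [ 0.659  -0.0041  0.3415] S {'tip': array([247.5, 191.2]), 'corner': array([247. , 185.4]), 'bend': array([253.8, 184.6]), 'hend': array([269.2, 187.3])} W corner [284.1  94.4] bend [283.9 160.1]
92 18 [ 0.6564 -0.0041  0.3313] S {'tip': array([248.5, 193.2]), 'corner': array([246.9, 187.6]), 'bend': array([253.6, 186.3]), 'hend': array([269.6, 187.8])} W corner [284.1  92. ] bend [284.  153.2]
92 20 [ 0.6568 -0.0041  0.334 ] S {'tip': array([248.3, 192.7]), 'corner': array([247.1, 187. ]), 'bend': array([253.8, 185.9]), 'hend': array([269.7, 187.7])} W corner [284.1  93.9] bend [284.  156.3]
92 22 [ 0.657  -0.0041  0.3366] S {'tip': array([248.2, 192.1]), 'corner': array([247.3, 186.4]), 'bend': array([254. , 185.4]), 'hend': array([269.7, 187.6])} W corner [284.1  96.3] bend [284.  159.6]
92 25 [ 0.6572 -0.0041  0.3407] S {'tip': array([248.1, 191.3]), 'corner': array([247.7, 185.5]), 'bend': array([254.4, 184.7]), 'hend': array([269.8, 187.4])} W corner [284.1 100.7] bend [283.9 165.3]
```

jog_arm:
  deltas:
    - [[-1,0.7,0.05,0,0],[-1,1,0,0,0],[-1,1.05,0,0,0],[-1,0,0,0,0],[-1,0,0,-1.2,0],[-1,0,0,-1.2,0],[-1,0,0,-0.8,0],[-1,0,0,0,0]]
  force: 60

```text
time_s: 9.2
tcp_pos: [0.6073, -0.0028, 0.3089]
eef_rot: [180.0, 0.1, 0.1]
contact_force: [0.5, -0.0, -2.4]
gripper_width: 0.0197
gripper_force: 60.0
```

Run:
```python
from h import *
s=r.get_state();print(s["tcp_pos"],s["contact_force"])
W=info("wrist");S=info("scene")
a=r.capture("scene");w=r.capture("wrist")
k=hook(s["tcp_pos"],92,21);print(k["tip"],[ (n,proj(W,k[n]).round(1),proj(S,k[n]).round(1)) for n in k]); print("ring W",proj(W,[.6865,-.0032,.2885]),[proj(W,np.array([.6865,-.0032,.2885])+d) for d in([.015,0,0],[-.015,0,0],[0,.015,0],[0,-.015,0])])
f=lambda im,x,y,w,h,k=4:cv2.resize(im[y:y+h,x:x+w],(w*k,h*k),interpolation=cv2.INTER_CUBIC)
C=np.zeros((500,800,3),np.uint8);C[:400,:360]=f(a,215,160,90,100);C[:480,365:785]=f(w,214,0,140,160,3)
cv2.imwrite("pics/t3.png",C)
```

```text
[ 0.60730333 -0.00282143  0.30889454] [ 4.50516582e-01 -1.77601009e-03 -2.44261954e+00]
[ 0.68411329 -0.00282143  0.30217442] [('tip', array([284.3, 100.5]), array([239.8, 200.4])), ('corner', array([284.4,  95.1]), array([238.7, 194.9])), ('bend', array([284.2, 158. ]), array([245.3, 193.9])), ('hend', array([283.8, 262. ]), array([260.9, 195.7]))]
ring W [285.21914337  94.4310028 ] [array([285.36706208,  56.89159507]), array([285.07944982, 129.88299621]), array([250.39037306,  94.31184233]), array([320.04311074,  94.55014683])]
```

View pics/t3.png

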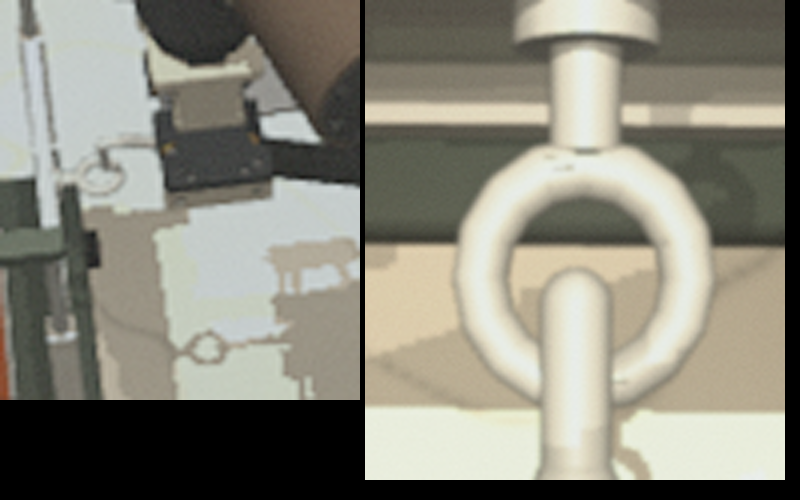

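The hook lies about 1 mm left of the ring's centre (u 284.7 against 287.3) and a few mm short of it. I correct by dx +0.25, dy -0.1, then lower.

jog_arm:
  deltas:
    - [[-1,0.25,-0.1,0,0],[-1,0,0,0,0],[-1,0,0,-0.6,0],[-1,0,0,-0.6,0],[-1,0,0,-0.6,0],[-1,0,0,0,0]]
  force: 60

```text
time_s: 10.05
tcp_pos: [0.6099, -0.0038, 0.2909]
eef_rot: [180.0, 0.1, 0.1]
contact_force: [0.3, -0.4, -2.0]
gripper_width: 0.0198
gripper_force: 60.0
```

jog_arm:
  deltas:
    - [[-1,0,0,-0.3,0],[-1,0,0,-0.3,0],[-1,0,0,-0.2,0],[-1,0,0,0,0],[-1,0,0,0,0]]
  force: 60

```text
time_s: 10.68
tcp_pos: [0.6103, -0.0038, 0.2839]
eef_rot: [180.0, -0.0, 0.1]
contact_force: [0.4, 0.2, -2.8]
gripper_width: 0.0198
gripper_force: 60.0
```

No contact so far, and the tip is about 11 mm below the ring's centre. I continue down slowly.

jog_arm:
  deltas:
    - [[-1,0,0,-0.2,0],[-1,0,0,-0.2,0],[-1,0,0,-0.2,0],[-1,0,0,-0.2,0],[-1,0,0,-0.2,0],[-1,0,0,-0.2,0],[-1,0,0,-0.2,0],[-1,0,0,-0.1,0]]
  force: 60

```text
time_s: 11.68
tcp_pos: [0.6103, -0.0038, 0.2687]
eef_rot: [180.0, -0.0, 0.1]
contact_force: [0.1, -0.6, 0.1]
gripper_width: 0.0199
gripper_force: 60.0
```

jog_arm:
  deltas:
    - [[-1,0,0,-0.2,0],[-1,0,0,-0.2,0],[-1,0,0,-0.2,0],[-1,0,0,-0.2,0],[-1,0,0,-0.2,0]]
  force: 60

```text
time_s: 12.3
tcp_pos: [0.6103, -0.0038, 0.2587]
eef_rot: [-180.0, -0.0, 0.1]
contact_force: [-0.0, -0.1, -1.2]
gripper_width: 0.0199
gripper_force: 60.0
```

The upward force from the ring is felt (about 1 to 2.5 N), so the guard is moving. I continue.

jog_arm:
  deltas:
    - [[-1,0,0,-0.3,0],[-1,0,0,-0.3,0],[-1,0,0,-0.3,0],[-1,0,0,-0.3,0],[-1,0,0,-0.3,0],[-1,0,0,-0.3,0],[-1,0,0,-0.2,0],[-1,0,0,-0.2,0]]
  force: 60

```text
time_s: 13.3
tcp_pos: [0.6103, -0.0038, 0.2367]
eef_rot: [180.0, -0.0, 0.1]
contact_force: [-0.2, 0.1, 0.2]
gripper_width: 0.0194
gripper_force: 60.0
```

Run:
```python
from h import *
s=r.get_state();print(s["tcp_pos"],s["contact_force"],s["moment"])
a=r.capture("scene");w=r.capture("wrist")
f=lambda im,x,y,w,h,k=4:cv2.resize(im[y:y+h,x:x+w],(w*k,h*k),interpolation=cv2.INTER_CUBIC)
C=np.zeros((500,800,3),np.uint8);C[:400,:360]=f(a,215,160,90,100);C[:480,365:785]=f(w,214,0,140,160,3)
cv2.imwrite("pics/t4.png",C)
```

```text
[ 0.61032094 -0.00380049  0.23673418] [-0.20540226  0.07227305  0.19582982] [-0.03887369 -0.37990223  0.00276776]
```

View pics/t4.png

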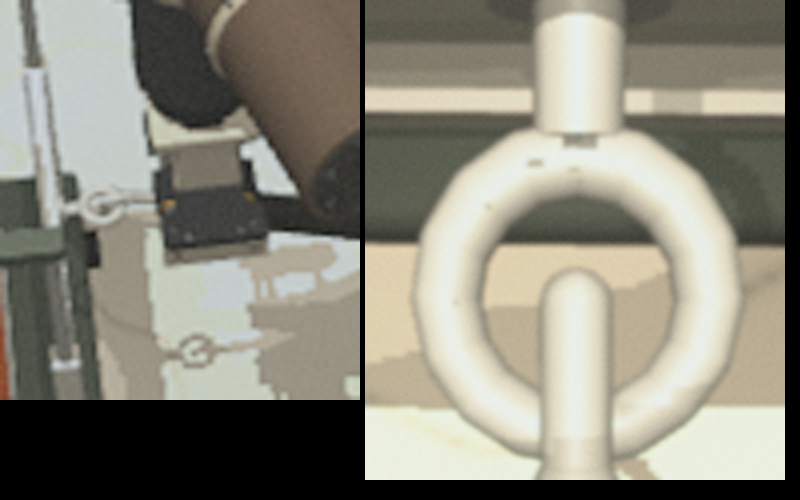

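The ring has come down with the hook, which is seated against its near side, and the pole has not rotated (apex still at v≈89). I continue in small steps.

jog_arm:
  deltas:
    - [[-1,0,0,-0.2,0],[-1,0,0,-0.2,0],[-1,0,0,-0.2,0],[-1,0,0,-0.2,0],[-1,0,0,-0.2,0],[-1,0,0,-0.2,0],[-1,0,0,0,0]]
  force: 60

```text
time_s: 14.28
tcp_pos: [0.6103, -0.0038, 0.2246]
eef_rot: [180.0, 0.0, 0.1]
contact_force: [1.2, -0.2, 0.3]
gripper_width: 0.0199
gripper_force: 60.0
```

jog_arm:
  deltas:
    - [[-1,0,0,-0.1,0],[-1,0,0,-0.1,0],[-1,0,0,-0.1,0],[-1,0,0,-0.1,0],[-1,0,0,-0.1,0],[-1,0,0,0,0]]
  force: 60

```text
time_s: 15.02
tcp_pos: [0.6103, -0.0038, 0.2197]
eef_rot: [180.0, -0.0, 0.1]
contact_force: [0.3, -0.0, 0.7]
gripper_width: 0.0196
gripper_force: 60.0
```

jog_arm:
  deltas:
    - [[-1,0,0,-0.1,0],[-1,0,0,-0.1,0],[-1,0,0,0,0]]
  force: 60

```text
time_s: 15.4
tcp_pos: [0.6103, -0.0038, 0.2177]
eef_rot: [-180.0, -0.0, 0.1]
contact_force: [1.2, 0.2, 1.2]
gripper_width: 0.0196
gripper_force: 60.0
```

jog_arm:
  deltas:
    - [[-1,0,0,-0.1,0],[-1,0,0,-0.1,0],[-1,0,0,0,0]]
  force: 60

```text
time_s: 15.78
tcp_pos: [0.6103, -0.0038, 0.2157]
eef_rot: [-180.0, -0.0, 0.1]
contact_force: [1.3, 0.5, 2.0]
gripper_width: 0.0194
gripper_force: 60.0
```

jog_arm:
  deltas:
    - [[-1,0,0,-0.1,0],[-1,0,0,-0.1,0],[-1,0,0,0,0]]
  force: 60

```text
time_s: 16.15
tcp_pos: [0.6103, -0.0038, 0.2138]
eef_rot: [-180.0, -0.0, 0.1]
contact_force: [0.2, 0.6, 2.5]
gripper_width: 0.0197
gripper_force: 60.0
```

```bash
python3 -c "
from h import *
for i in range(1):
  s=r.get_state();print(s['contact_force'],s['moment'])"
```

```text
[0.21921714 0.64366607 2.49038619] [-0.03605238 -0.69949966  0.03253605]
```

jog_arm:
  deltas:
    - [[-1,0,0,-0.1,0],[-1,0,0,0,0]]
  force: 60

```text
time_s: 16.4
tcp_pos: [0.6104, -0.0038, 0.2128]
eef_rot: [-180.0, -0.0, 0.1]
contact_force: [0.1, 0.0, 3.0]
gripper_width: 0.0199
gripper_force: 60.0
```

```bash
python3 -c "
from h import *
s=r.get_state();print(s['contact_force'],s['moment'],s['tcp_pos'])"
```

```text
[0.05133928 0.00452232 2.99872417] [-5.43924633e-02 -6.88099778e-01  5.77602303e-04] [ 0.61038025 -0.00375069  0.21283425]
```

jog_arm:
  deltas:
    - [[-1,0,0,-0.1,0],[-1,0,0,0,0]]
  force: 60

```text
time_s: 16.65
tcp_pos: [0.6103, -0.0038, 0.2117]
eef_rot: [180.0, -0.0, 0.1]
contact_force: [0.2, 0.4, 3.4]
gripper_width: 0.0198
gripper_force: 60.0
```

```bash
python3 -c "
from h import *
s=r.get_state();print(s['contact_force'],s['moment'],s['tcp_pos'])"
```

```text
[0.24102614 0.37844754 3.40584617] [-0.14618015 -0.80288515 -0.00218657] [ 0.61033999 -0.00378286  0.21173831]
```

jog_arm:
  deltas:
    - [[-1,0,0,-0.1,0],[-1,0,0,0,0]]
  force: 60

```text
time_s: 16.9
tcp_pos: [0.6103, -0.0037, 0.2107]
eef_rot: [-180.0, -0.0, 0.1]
contact_force: [1.0, -1.2, 4.0]
gripper_width: 0.0198
gripper_force: 60.0
```

jog_arm:
  deltas:
    - [[-1,0,0,-0.1,0],[-1,0,0,0,0]]
  force: 60

```text
time_s: 17.15
tcp_pos: [0.6103, -0.0038, 0.2097]
eef_rot: [180.0, -0.0, 0.1]
contact_force: [0.7, -1.1, 4.0]
gripper_width: 0.0198
gripper_force: 60.0
```

```bash
python3 -c "
from h import *
s=r.get_state();print(s['contact_force'],s['moment'],s['tcp_pos'])"
```

```text
[ 0.67219438 -1.05465045  3.98828875] [-0.08243537 -0.87353452  0.01568423] [ 0.61031774 -0.00376793  0.20973954]
```

jog_arm:
  deltas:
    - [[-1,0,0,-0.1,0],[-1,0,0,0,0]]
  force: 60

```text
time_s: 17.4
tcp_pos: [0.6103, -0.0038, 0.2087]
eef_rot: [-180.0, -0.0, 0.1]
contact_force: [0.5, -0.4, 3.1]
gripper_width: 0.0199
gripper_force: 60.0
```

jog_arm:
  deltas:
    - [[-1,0,0,-0.1,0],[-1,0,0,0,0]]
  force: 60

```text
time_s: 17.65
tcp_pos: [0.6103, -0.0038, 0.2077]
eef_rot: [180.0, -0.0, 0.1]
contact_force: [1.4, -0.1, 4.2]
gripper_width: 0.0199
gripper_force: 60.0
```

```bash
python3 -c "
from h import *
s=r.get_state();print(s['contact_force'],s['moment'],s['tcp_pos'])"
```

```text
[ 1.35882098 -0.10110374  4.15819495] [-0.09504928 -1.00154588 -0.05575274] [ 0.61032582 -0.00378703  0.20771567]
```

jog_arm:
  deltas:
    - [[-1,0,0,-0.05,0],[-1,0,0,0,0]]
  force: 60

```text
time_s: 17.9
tcp_pos: [0.6104, -0.0038, 0.2073]
eef_rot: [-180.0, -0.0, 0.1]
contact_force: [1.4, -1.1, 5.1]
gripper_width: 0.0194
gripper_force: 60.0
```

jog_arm:
  deltas:
    - [[-1,0,0,-0.05,0],[-1,0,0,0,0]]
  force: 60

```text
time_s: 18.15
tcp_pos: [0.6103, -0.0038, 0.2068]
eef_rot: [-180.0, -0.0, 0.1]
contact_force: [1.5, 0.1, 4.2]
gripper_width: 0.0196
gripper_force: 60.0
```

Run:
```python
from h import *
s=r.get_state();print(s["tcp_pos"],s["contact_force"],s["moment"])
a=r.capture("scene");w=r.capture("wrist")
f=lambda im,x,y,w,h,k=4:cv2.resize(im[y:y+h,x:x+w],(w*k,h*k),interpolation=cv2.INTER_CUBIC)
C=np.zeros((500,800,3),np.uint8);C[:400,:360]=f(a,215,160,90,100);C[:480,365:785]=f(w,214,0,140,160,3)
cv2.imwrite("pics/t5.png",C)
```

```text
[ 0.61030915 -0.00377599  0.20675496] [1.47317547 0.09140562 4.23160362] [-0.13848285 -0.98897076 -0.07489329]
```

View pics/t5.png

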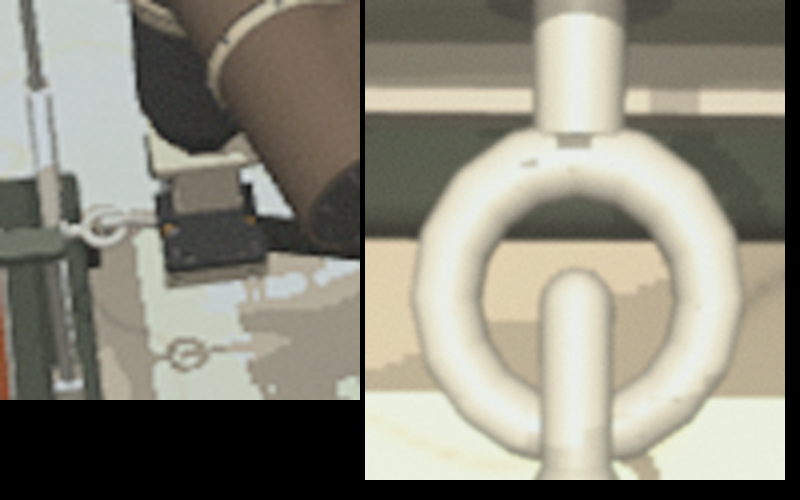

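The ring's position and size relative to the hook are unchanged (outer width ≈107 px). The guard is following and the pole isn't slipping, so I continue.

jog_arm:
  deltas:
    - [[-1,0,0,-0.1,0],[-1,0,0,0,0]]
  force: 60

```text
time_s: 18.5
tcp_pos: [0.6103, -0.0038, 0.2057]
eef_rot: [180.0, 0.0, 0.1]
contact_force: [2.0, 0.8, 4.3]
gripper_width: 0.0196
gripper_force: 60.0
```

jog_arm:
  deltas:
    - [[-1,0,0,-0.1,0],[-1,0,0,0,0]]
  force: 60

```text
time_s: 18.75
tcp_pos: [0.6103, -0.0038, 0.2046]
eef_rot: [-180.0, 0.0, 0.1]
contact_force: [1.7, -0.2, 4.5]
gripper_width: 0.0196
gripper_force: 60.0
```

```bash
python3 -c "
from h import *
s=r.get_state();print(s['contact_force'],s['moment'],s['tcp_pos'])"
```

```text
[ 1.66171477 -0.16760507  4.50710812] [-0.0998891  -1.17275901 -0.01631798] [ 0.61029419 -0.00375621  0.20464573]
```

jog_arm:
  deltas:
    - [[-1,0,0,-0.1,0],[-1,0,0,0,0]]
  force: 60

```text
time_s: 19.0
tcp_pos: [0.6103, -0.0037, 0.2036]
eef_rot: [180.0, 0.0, 0.1]
contact_force: [1.4, -0.0, 2.5]
gripper_width: 0.0197
gripper_force: 60.0
```

jog_arm:
  deltas:
    - [[-1,0,0,-0.1,0],[-1,0,0,0,0]]
  force: 60

```text
time_s: 19.25
tcp_pos: [0.6103, -0.0038, 0.2026]
eef_rot: [-180.0, 0.0, 0.1]
contact_force: [3.1, 0.4, 3.0]
gripper_width: 0.02
gripper_force: 60.0
```

```bash
python3 -c "
from h import *
s=r.get_state();print(s['contact_force'],s['moment'],s['tcp_pos'])"
```

```text
[3.0976844  0.36089123 2.96841329] [-0.1254802  -1.26391132 -0.00411058] [ 0.61027416 -0.00375011  0.2026098 ]
```

The force fell by about 2 N, which may be the click. I check with two half-millimetre steps.

jog_arm:
  deltas:
    - [[-1,0,0,-0.05,0],[-1,0,0,0,0]]
  force: 60

```text
time_s: 19.5
tcp_pos: [0.6103, -0.0038, 0.2022]
eef_rot: [-180.0, 0.0, 0.1]
contact_force: [2.4, 0.1, 4.3]
gripper_width: 0.0199
gripper_force: 60.0
```

Run:
```python
from h import *
w=r.capture("wrist");cv2.imwrite("pics/wB.png",w)
s=r.get_state();print(s["tcp_pos"],s["contact_force"],s["moment"])
a=cv2.imread("pics/t5.png")[:480,365:785]
b=cv2.resize(w[0:160,214:354],(420,480),interpolation=cv2.INTER_CUBIC)
g=lambda i:np.float32(cv2.cvtColor(i,cv2.COLOR_BGR2GRAY))
# template tracking: ring right side and hook apex, px/3
for n,(y0,y1,x0,x1) in dict(ringtop=(130,200,60,160),ringR=(200,400,310,385),hook=(255,430,170,255)).items():
    m=cv2.matchTemplate(g(b),g(a)[y0:y1,x0:x1],cv2.TM_CCOEFF_NORMED);_,v,_,l=cv2.minMaxLoc(m);print(n,round(v,3),(l[0]-x0)/3,(l[1]-y0)/3)
```

```text
[ 0.61025875 -0.00376861  0.2022171 ] [ 2.21939039 -0.00657244  3.43360803] [-0.05310421 -1.24477559 -0.019279  ]
ringtop 0.999 0.0 0.0
ringR 0.998 0.0 -0.3333333333333333
hook 0.994 0.0 0.0
```

jog_arm:
  deltas:
    - [[-1,0,0,-0.04,0],[-1,0,0,0,0]]
  force: 60

```text
time_s: 19.8
tcp_pos: [0.6103, -0.0038, 0.2018]
eef_rot: [-180.0, 0.0, 0.1]
contact_force: [2.4, -0.1, 3.4]
gripper_width: 0.0199
gripper_force: 60.0
```

```bash
python3 -c "
from h import *
for i in range(3):
  s=r.get_state();print(s['contact_force'],s['moment'],s['tcp_pos'],s['joint_torque']); r.capture('top')"
```

```text
[ 2.4430195  -0.0854878   3.36211954] [-0.09687801 -1.2029691   0.00506872] [ 0.61026661 -0.00377937  0.20184848] [ 8.28342140e-02 -4.82085049e+01  2.47229952e+01  5.38956732e+00
 -1.04848959e+00  8.65170790e-03]
[ 1.29151486 -0.33682333  3.77944385] [-0.0682626  -1.14776658  0.00277981] [ 0.61028759 -0.00375382  0.20186934] [ 8.51317355e-02 -4.82439816e+01  2.47391671e+01  5.39468139e+00
 -1.05476283e+00  8.94199766e-03]
[ 2.21458425 -0.49633464  3.46683661] [-0.09635143 -1.26792227  0.02774658] [ 0.61026506 -0.00377425  0.20186793] [ 8.29346362e-02 -4.82545030e+01  2.47452736e+01  5.39704800e+00
 -1.05599742e+00  8.93829914e-03]
```

jog_arm:
  deltas:
    - [[-1,0,0,-0.05,0],[-1,0,0,0,0]]
  force: 60

```text
time_s: 20.2
tcp_pos: [0.6103, -0.0038, 0.2013]
eef_rot: [-180.0, 0.0, 0.1]
contact_force: [2.1, 0.2, 4.6]
gripper_width: 0.0195
gripper_force: 60.0
```

```bash
cat > f.py <<'E'
from h import *
F=[];M=[]
for i in range(4):
  s=r.get_state();F.append(s['contact_force']);M.append(s['moment'][1]);w=r.capture('wrist')
a=cv2.imread("pics/wB.png");g=lambda i:np.float32(cv2.cvtColor(i,cv2.COLOR_BGR2GRAY))
u=lambda i:cv2.resize(g(i),None,fx=4,fy=4,interpolation=cv2.INTER_CUBIC)
o=[]
for x0,x1,y0,y1 in((225,265,40,65),(317,343,65,130),(270,300,85,140)):
  m=cv2.matchTemplate(u(w[:170,200:370]),u(a[y0:y1,x0:x1]),cv2.TM_CCOEFF_NORMED);_,v,_,l=cv2.minMaxLoc(m);o.append((l[0]/4-x0+200,l[1]/4-y0))
print(np.mean(F,0).round(2),round(np.mean(M),3),s['tcp_pos'].round(4),o)
E
python3 f.py
```

```text
[ 1.86 -0.08  3.47] -1.225 [ 0.6103 -0.0038  0.2013] [(0.0, 0.0), (0.0, 0.0), (0.0, 0.0)]
```

jog_arm:
  deltas:
    - [[-1,0,0,-0.05,0],[-1,0,0,0,0]]
  force: 60

```text
time_s: 20.65
tcp_pos: [0.6103, -0.0038, 0.2008]
eef_rot: [180.0, 0.0, 0.1]
contact_force: [2.0, 0.2, 3.9]
gripper_width: 0.0196
gripper_force: 60.0
```

```bash
python3 f.py
```

```text
[ 2.39 -0.01  3.19] -1.235 [ 0.6103 -0.0038  0.2008] [(0.0, 0.0), (0.0, 0.0), (0.0, 0.0)]
```

jog_arm:
  deltas:
    - [[-1,0,0,-0.05,0],[-1,0,0,-0.05,0],[-1,0,0,0,0]]
  force: 60

```text
time_s: 21.22
tcp_pos: [0.6103, -0.0038, 0.1999]
eef_rot: [-180.0, 0.0, 0.1]
contact_force: [2.3, -0.4, 3.1]
gripper_width: 0.0193
gripper_force: 60.0
```

```bash
python3 f.py
```

```text
[ 2.11 -0.49  3.77] -1.175 [ 0.6103 -0.0038  0.1999] [(0.0, 0.0), (0.0, 0.0), (0.0, 0.0)]
```

jog_arm:
  deltas:
    - [[-1,0,0,-0.05,0],[-1,0,0,-0.05,0],[-1,0,0,0,0]]
  force: 60

```text
time_s: 21.8
tcp_pos: [0.6103, -0.0038, 0.1989]
eef_rot: [180.0, -0.0, 0.1]
contact_force: [1.9, 0.5, 3.7]
gripper_width: 0.0199
gripper_force: 60.0
```

```bash
python3 f.py
```

```text
[1.59 0.09 4.31] -1.151 [ 0.6103 -0.0038  0.1989] [(0.0, 0.0), (0.0, 0.0), (0.0, 0.0)]
```

jog_arm:
  deltas:
    - [[-1,0,0,-0.05,0],[-1,0,0,-0.05,0],[-1,0,0,0,0]]
  force: 60

```text
time_s: 22.38
tcp_pos: [0.6104, -0.0038, 0.1981]
eef_rot: [180.0, -0.0, 0.1]
contact_force: [0.2, 0.4, 5.7]
gripper_width: 0.0195
gripper_force: 60.0
```

```bash
python3 f.py
```

```text
[ 0.24 -0.04  5.86] -0.979 [ 0.6103 -0.0038  0.1981] [(0.0, 0.0), (0.0, 0.25), (0.0, 0.0)]
```

jog_arm:
  deltas:
    - [[-1,0,0,-0.05,0],[-1,0,0,-0.05,0],[-1,0,0,0,0]]
  force: 60

```text
time_s: 22.95
tcp_pos: [0.6105, -0.0038, 0.1974]
eef_rot: [180.0, -0.0, 0.1]
contact_force: [0.4, 0.5, 6.0]
gripper_width: 0.0198
gripper_force: 60.0
```

```bash
python3 f.py
```

```text
[ 0.13 -0.29  6.42] -0.921 [ 0.6105 -0.0038  0.1974] [(0.0, 0.25), (0.25, 0.5), (0.0, 0.5)]
```

The resistance is now rising (pull about 8.8 N), so this is either the latch or the stop. I take one more small step.

jog_arm:
  deltas:
    - [[-1,0,0,-0.05,0],[-1,0,0,0,0]]
  force: 60

```text
time_s: 23.4
tcp_pos: [0.6106, -0.0038, 0.197]
eef_rot: [-180.0, -0.1, 0.1]
contact_force: [0.6, -0.3, 7.3]
gripper_width: 0.0194
gripper_force: 60.0
```

```bash
python3 f.py
```

```text
[0.58 0.01 7.18] -0.975 [ 0.6106 -0.0038  0.197 ] [(0.0, 0.25), (0.5, 0.75), (0.0, 1.0)]
```

jog_arm:
  deltas:
    - [[-1,0,0,-0.04,0],[-1,0,0,0,0]]
  force: 60

```text
time_s: 23.85
tcp_pos: [0.6107, -0.0038, 0.1967]
eef_rot: [180.0, -0.1, 0.1]
contact_force: [1.3, 0.6, 6.7]
gripper_width: 0.0199
gripper_force: 60.0
```

```bash
python3 f.py
```

```text
[0.77 0.16 7.16] -1.046 [ 0.6106 -0.0038  0.1966] [(-0.25, 0.5), (0.75, 1.0), (0.0, 1.25)]
```

jog_arm:
  deltas:
    - [[-1,0,0,0.1,0],[-1,0,0,0.1,0],[-1,0,0,0.1,0],[-1,0,0,0.1,0],[-1,0,0,0,0]]
  force: 60

```text
time_s: 24.68
tcp_pos: [0.6094, -0.0038, 0.1993]
eef_rot: [180.0, 0.1, 0.1]
contact_force: [1.0, -0.2, -0.7]
gripper_width: 0.0197
gripper_force: 60.0
```

```bash
python3 f.py
```

```text
[-0.5   0.51 -0.75] -0.303 [ 0.6095 -0.0039  0.1994] [(-0.75, -2.5), (0.25, -1.75), (0.0, 0.5)]
```

The force dropped off and the ring shifted in the wrist view (−2.5 px), so the guard stayed down while the hand rose. I raise further to confirm.

jog_arm:
  deltas:
    - [[-1,0,0,0.15,0],[-1,0,0,0.15,0],[-1,0,0,0.15,0],[-1,0,0,0,0],[-1,0,0,0,0]]
  force: 60

```text
time_s: 25.5
tcp_pos: [0.6102, -0.0038, 0.2044]
eef_rot: [-180.0, 0.0, 0.1]
contact_force: [0.3, -0.7, -3.2]
gripper_width: 0.0195
gripper_force: 60.0
```

```bash
python3 f.py
python3 - <<'E'
from h import *
s=r.get_state()
a=r.capture("scene");w=r.capture("wrist")
f=lambda im,x,y,w,h,k=4:cv2.resize(im[y:y+h,x:x+w],(w*k,h*k),interpolation=cv2.INTER_CUBIC)
C=np.zeros((500,800,3),np.uint8);C[:400,:360]=f(a,215,160,90,100);C[:480,365:785]=f(w,214,0,140,160,3)
cv2.imwrite("pics/t6.png",C)
E
```

```text
[-0.22 -0.47 -2.84] -0.215 [ 0.6102 -0.0038  0.2044] [(1.25, 1.25), (-1.75, 0.0), (0.0, 0.5)]
```

View pics/t6.png

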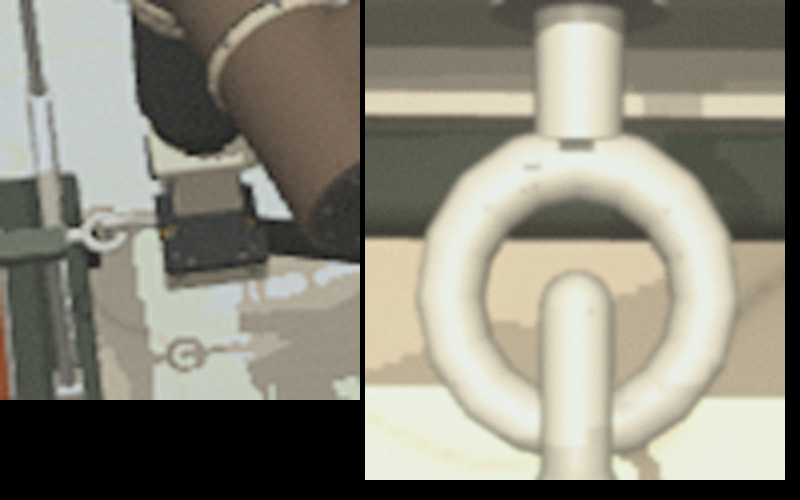

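The force and moment are back at their free-air values and the ring has receded in view, so the guard is latched. Now I unhook straight up.

jog_arm:
  deltas:
    - [[-1,0.05,0,0.4,0],[-1,0,0,0.4,0],[-1,0,0,0.4,0],[-1,0,0,0.4,0],[-1,0,0,0.4,0],[-1,0,0,0.4,0],[-1,0,0,0.4,0],[-1,0,0,0.4,0]]
  force: 60

```text
time_s: 26.8
tcp_pos: [0.6108, -0.0038, 0.2367]
eef_rot: [-180.0, -0.0, 0.1]
contact_force: [0.0, 0.2, -2.9]
gripper_width: 0.0197
gripper_force: 60.0
```

jog_arm:
  deltas:
    - [[-1,0,0,1,0],[-1,0,0,2,0],[-1,0,0,3,0],[-1,-1,0,3,0],[-1,-2,-1,2,0],[-1,-2,-2,0,0.012],[-1,-1,-3,0,0.012],[-1,-0.6,-3,0,0.012]]
  force: 60

```text
time_s: 27.8
tcp_pos: [0.5442, -0.0945, 0.3476]
eef_rot: [-180.0, -0.1, 2.3]
contact_force: [0.5, -0.5, -2.9]
gripper_width: 0.0199
gripper_force: 60.0
```

Run:
```python
from h import *
s=r.get_state();print(s["tcp_pos"],s["eef_rot"],s["contact_force"],s["moment"])
a=r.capture("top");cv2.imwrite("pics/top2.png",a);cv2.imwrite("pics/scene2.png",r.capture("scene"))
```

```text
[ 0.54417275 -0.09445065  0.34759621] [-1.79991692e+02 -7.68279113e-02  2.25081099e+00] [ 0.53396795 -0.49886018 -2.91681239] [-0.06952029 -0.32894842  0.00633252]
```

The hook came out freely. Next I return above the rest and check the guard numerically from the pictures already taken.

jog_arm:
  deltas:
    - [[-1,-0.66,-3.5,0,0.012],[-1,-0.66,-4.5,0,0.012],[-1,-0.66,-4.6,0,0.012],[-1,-0.66,-4.5,0,0.012],[-1,-0.66,-3.5,0,0.011],[-1,0,0,0,0],[-1,0,0,0,0]]
  force: 60

```text
time_s: 28.78
tcp_pos: [0.5119, -0.2995, 0.3466]
eef_rot: [-180.0, -0.0, 5.5]
contact_force: [-0.2, -0.5, -2.7]
gripper_width: 0.0197
gripper_force: 60.0
```

Run:
```python
from h import *
T=info("top");S=info("scene")
for g in(0,.03,.09,.104,.108):
    p=[.687,-.0035,.317-g]; print(g,proj(T,p).round(1),proj(S,p).round(1))
r0=cv2.imread("pics/top0.png")
a=r.capture("top");c=r.capture("scene");cv2.imwrite("pics/top3.png",a);cv2.imwrite("pics/scene3.png",c)
for n,i,cx,cy in(("first",r0,283,166),("now",a,283,166)):
    g=cv2.cvtColor(i,cv2.COLOR_BGR2GRAY)[130:210,240:330];g=cv2.resize(g,None,fx=4,fy=4,interpolation=cv2.INTER_CUBIC)
    h=cv2.HoughCircles(g,cv2.HOUGH_GRADIENT,1.5,60,param1=80,param2=25,minRadius=14,maxRadius=34)
    print(n,None if h is None else [(x/4+240,y/4+130,q/4) for x,y,q in h[0][:3]])
s=r.get_state();print(s["tcp_pos"],s["eef_rot"])
```

```text
0 [283.1 164.2] [238.6 197.4]
0.03 [282.9 166.3] [239.1 203.4]
0.09 [282.7 170.3] [240.2 214.7]
0.104 [282.6 171.2] [240.5 217.3]
0.108 [282.6 171.5] [240.6 218. ]
first [(np.float32(283.3125), np.float32(165.8125), np.float32(6.575))]
now [(np.float32(284.0625), np.float32(170.6875), np.float32(7.4375)), (np.float32(284.4375), np.float32(200.3125), np.float32(5.4125)), (np.float32(300.1875), np.float32(142.1875), np.float32(8.2625))]
[ 0.5120679  -0.29893368  0.34671456] [-1.79994522e+02 -1.83072179e-02  5.61471520e+00]
```

The ring is at v≈170.7, which puts the guard at about 0.10 m, so it is held down. Now I lower the tail into the rear fork.

jog_arm:
  deltas:
    - [[-1,-0.08,-0.13,-3,0],[-1,0,0,-4,0],[-1,0,0,-4,0],[-1,0,0,-3.5,0],[-1,0,0,-2.5,0],[-1,0,0,-1,0],[-1,0,0,-0.5,0],[-1,0,0,0,0]]
  force: 60

```text
time_s: 29.88
tcp_pos: [0.5115, -0.301, 0.1622]
eef_rot: [180.0, -0.0, 5.6]
contact_force: [-0.1, -1.1, -2.3]
gripper_width: 0.0196
gripper_force: 60.0
```

jog_arm:
  deltas:
    - [[-1,0,0,0,0],[-1,0,0,-0.1,0],[-1,0,0,-0.1,0],[-1,0,0,-0.1,0],[-1,0,0,0,0]]
  force: 10

```text
time_s: 30.5
tcp_pos: [0.5109, -0.3011, 0.1584]
eef_rot: [180.0, 0.0, 5.6]
contact_force: [0.7, -1.2, -1.4]
gripper_width: 0.0204
gripper_force: 10.0
```

Run:
```python
from h import *
s=r.get_state();print(s["tcp_pos"],s["eef_rot"],s["contact_force"],s["moment"],s["gripper_force"])
c=r.capture("scene");cv2.imwrite("pics/scene4.png",c);S=info("scene");a=cv2.imread("pics/t1.png")[:360]
# compare with the pole's look when first tilted (scene crop 230..380,110..200)
o=cv2.resize(a,(150,90),interpolation=cv2.INTER_AREA);n=c[110:200,230:380]
g=lambda i:np.float32(cv2.cvtColor(i,cv2.COLOR_BGR2GRAY))
for nm,(x0,x1,y0,y1) in dict(handle=(72,100,40,55),tail=(97,116,40,58),hook=(29,46,43,52)).items():
    m=cv2.matchTemplate(g(n),g(o)[y0:y1,x0:x1],cv2.TM_CCOEFF_NORMED);_,v,_,l=cv2.minMaxLoc(m);print(nm,round(v,3),l[0]-x0,l[1]-y0)
```

```text
[ 0.51088618 -0.30112556  0.15843312] [1.79998841e+02 1.19301621e-02 5.57001089e+00] [ 0.66770255 -1.21982827 -1.40637007] [-0.13725602  0.08870796  0.019009  ] 10.000135749578476
handle 0.975 -1 -1
tail 0.978 0 0
hook 0.939 0 -2
```

The tail is back in the rear fork: it matches its earlier pixels and the load on the hand has dropped. I lower the front along the arc with the light grip.

jog_arm:
  deltas:
    - [[-1,0.57,0.05,-1.41,0],[-1,0.47,0.05,-1.45,0],[-1,0.36,0.04,-1.48,0],[-1,0.27,0.03,-1.49,0],[-1,0.16,0.02,-1.52,0],[-1,0.05,0.01,-1,0],[-1,0,0,-0.4,0],[-1,0,0,0,0]]
  force: 10

```text
time_s: 31.55
tcp_pos: [0.5295, -0.299, 0.0711]
eef_rot: [-180.0, 0.0, 5.6]
contact_force: [0.4, 0.4, -1.3]
gripper_width: 0.0199
gripper_force: 10.0
```

Run:
```python
from h import *
s=r.get_state();print(s["tcp_pos"],s["contact_force"],s["moment"])
c=r.capture("scene");cv2.imwrite("pics/scene5.png",c);o=cv2.imread("pics/scene0.png")
g=lambda i:np.float32(cv2.cvtColor(i,cv2.COLOR_BGR2GRAY))
for nm,(x0,x1,y0,y1) in dict(handle=(300,330,155,175),tail=(325,352,150,165),hook=(257,275,165,182),forks=(255,350,165,195)).items():
    m=cv2.matchTemplate(g(c)[130:210,230:370],g(o)[y0:y1,x0:x1],cv2.TM_CCOEFF_NORMED);_,v,_,l=cv2.minMaxLoc(m);print(nm,round(v,3),l[0]+230-x0,l[1]+130-y0)
```

```text
[ 0.52954121 -0.29901503  0.07112358] [ 0.41921932  0.43524009 -1.29677827] [-0.05021348  0.19594307  0.0187958 ]
handle 0.967 -1 0
tail 0.966 0 0
hook 0.662 39 -13
forks 0.851 0 0
```

The pole lies within about 1 px of its starting place. I release and raise the hand.

jog_arm:
  deltas:
    - [[-1,0,0,-0.08,0],[-1,0,0,0,0],[-0.4,0,0,0,0],[-0.2,0,0,0,0],[0.2,0,0,0,0],[0.6,0,0,0,0],[0.8,0,0,0,0],[0.8,0,0,0,0]]
  force: 10

```text
time_s: 32.6
tcp_pos: [0.5298, -0.2991, 0.0701]
eef_rot: [-180.0, 0.0, 5.6]
contact_force: [-0.2, 0.4, 0.5]
gripper_width: 0.0695
gripper_force: 0.0
```

jog_arm:
  deltas:
    - [[0.8,0,0,0.5,0],[0.8,0,0,2,0],[0.8,0,0,4,0],[0.8,0,0,5,0],[0.8,-1,4,5,0],[0.8,-1,5,2,0],[0.8,-1,5,0,0],[0.8,0,5,0,0]]

```text
time_s: 33.6
tcp_pos: [0.4994, -0.1092, 0.2545]
eef_rot: [-180.0, -0.1, 5.5]
contact_force: [0.3, -0.4, 0.2]
gripper_width: 0.0786
gripper_force: 0.0
```

jog_arm:
  deltas:
    - [[0.8,0,5,0,0],[0.8,0,5,0,0],[0.8,0,5,0,0],[0.8,0,0,0,0]]

```text
time_s: 34.1
tcp_pos: [0.5002, 0.0422, 0.2539]
eef_rot: [-180.0, -0.1, 5.8]
contact_force: [-0.4, 0.0, -0.4]
gripper_width: 0.0787
gripper_force: 0.0
```

Run:
```python
from h import *
s=r.get_state();print(s["time_s"],s["tcp_pos"],s["contact_force"],s["gripper_width"])
g=lambda i:np.float32(cv2.cvtColor(i,cv2.COLOR_BGR2GRAY))
B=dict(scene=dict(handle=(275,330,155,178),tail=(325,352,150,165),hook=(257,275,165,182),tray=(310,375,290,360),jar=(268,302,350,388),mallet=(234,260,110,162)),
 top=dict(handle=(370,392,225,302),ball=(376,392,303,324),hook=(368,382,205,228),tray=(145,215,238,294),jar=(122,155,182,212),mallet=(412,455,186,216)))
for n in B:
    c=r.capture(n);cv2.imwrite(f"pics/{n}9.png",c);o=cv2.imread(f"pics/{n}0.png")
    for nm,(x0,x1,y0,y1) in B[n].items():
        p=12;X=max(x0-p,0);Y=max(y0-p,0)
        m=cv2.matchTemplate(g(c)[Y:y1+p,X:x1+p],g(o)[y0:y1,x0:x1],cv2.TM_CCOEFF_NORMED);_,v,_,l=cv2.minMaxLoc(m);print(n,nm,round(v,3),l[0]+X-x0,l[1]+Y-y0)
c=cv2.imread("pics/scene9.png")
q=cv2.resize(cv2.cvtColor(cv2.imread("pics/top9.png"),cv2.COLOR_BGR2GRAY)[150:190,262:306],None,fx=4,fy=4,interpolation=cv2.INTER_CUBIC)
h=cv2.HoughCircles(q,cv2.HOUGH_GRADIENT,1.5,60,param1=80,param2=25,minRadius=14,maxRadius=34);print("ring top",None if h is None else h[0][0]/4+[262,150,0])
```

```text
34.1 [0.50015732 0.0422193  0.25391628] [-0.4342152   0.02343403 -0.38118455] 0.0786990942599601
scene handle 0.58 -3 1
scene tail 0.575 10 12
scene hook 0.978 0 0
scene tray 0.998 0 0
scene jar 0.997 0 0
scene mallet 0.999 0 0
top handle 0.994 0 -1
top ball 0.982 0 0
top hook 0.975 0 0
top tray 0.238 0 0
top jar 0.998 0 0
top mallet 0.999 0 0
ring top [283.1875     168.9375       7.85000038]
```

The pole and the bystanders are in place. The ring estimate is coarse, so I recheck the guard against the earlier pictures.

Run:
```python
from h import *
L=lambda f:np.float32(cv2.cvtColor(cv2.imread(f"pics/{f}.png"),cv2.COLOR_BGR2GRAY))
def tm(a,b,x0,x1,y0,y1,p=25):
    m=cv2.matchTemplate(a[y0-p:y1+p,x0-p:x1+p],b[y0:y1,x0:x1],cv2.TM_CCOEFF_NORMED);_,v,_,l=cv2.minMaxLoc(m);return round(v,3),l[0]-p,l[1]-p
s0,s3,s9=L("scene0"),L("scene3"),L("scene9");t0,t3,t9=L("top0"),L("top3"),L("top9")
print("scene ring: 0->9",tm(s9,s0,230,248,196,211),"0->3",tm(s3,s0,230,248,196,211),"3->9",tm(s9,s3,228,252,208,226))
print("top ring: 0->3",tm(t3,t0,274,293,157,176,12),"0->9",tm(t9,t0,274,293,157,176,12),"3->9",tm(t9,t3,274,293,160,180,12))
print("diff ring area 3 vs 9",np.abs(s3-s9)[205:228,228:252].mean(),np.abs(s0-s9)[205:228,228:252].mean())
```

```text
scene ring: 0->9 (0.905, 0, -3) 0->3 (0.905, 0, -3) 3->9 (0.998, 0, 0)
top ring: 0->3 (0.468, 5, -4) 0->9 (0.466, 5, -4) 3->9 (0.998, 0, 0)
diff ring area 3 vs 9 8.755435 26.094202
```

Run:
```python
from h import *
L=lambda f:np.float32(cv2.cvtColor(cv2.imread(f"pics/{f}.png"),cv2.COLOR_BGR2GRAY))
s0,s3,s9,hs=L("scene0"),L("scene3"),L("scene9"),L("h_s")
t6=cv2.resize(cv2.imread("pics/t6.png")[:400,:360],(90,100),interpolation=cv2.INTER_AREA);t6=np.float32(cv2.cvtColor(t6,cv2.COLOR_BGR2GRAY))
# t6 crop origin (215,160): guard rail/stem/left half of ring while hooked+latched
def tm(a,T,ox,oy,p):
    h,w=T.shape;m=cv2.matchTemplate(a[oy-p:oy+h+p,ox-p:ox+w+p],T,cv2.TM_CCOEFF_NORMED);_,v,_,l=cv2.minMaxLoc(m);return round(v,3),l[0]-p,l[1]-p,"at0",round(m[p,p],3)
for n,i in(("s9",s9),("s3",s3),("hs(up)",hs)):
    print(n,"stem+ring",tm(i,t6[48:68,15:28],230,208,20),"rail top",tm(i,t6[18:34,3:14],218,178,20))
def dark(i,u): # bright guard-frame top edge along the slanted upright near x 222..226: column profile
    return i[165:215:3,u].round().astype(int)
for u in(223,225): print(u,"up",dark(hs,u),"\n   latched",t6[5:55:3,u-215].round().astype(int),"\n   now",dark(s9,u))
```

```text
s9 stem+ring (0.969, 0, 0, 'at0', np.float32(0.969)) rail top (0.997, 0, 0, 'at0', np.float32(0.997))
s3 stem+ring (0.969, 0, 0, 'at0', np.float32(0.969)) rail top (0.997, 0, 0, 'at0', np.float32(0.997))
hs(up) stem+ring (0.685, 0, -4, 'at0', np.float32(0.679)) rail top (0.979, -2, -15, 'at0', np.float32(0.273))
223 up [123 111 204 204 201 202 204 205 193 182 184 183 179 111  68  70  70] 
   latched [130 103 102 103 105 112 130 186 175 172 167 175 184 114  69  68  66] 
   now [127  98 101 102 109 104 128 183 173 165 161 171 179 114  68  65  67]
225 up [196 178 132 138 173 178 187 200 203 203 203 201 202 204 201 181 177] 
   latched [203 205 185 177 166 124 118 206 206 205 204 204 204 159 151 135 116] 
   now [202 202 181 174 169 118 110 203 204 202 201 202 202 155 151 136 115]
```

The guard's rail matches its latched position with zero shift and is 15 px below its raised position. The pole is seated and the bystanders are unmoved, so I hand in.

```bash
python3 -c "
from plant import r
print(r.close_job())"
```

```text
the job is handed in; nothing more can be done
None
```

The job is handed in, with no verdict returned: the guard is pulled down and held by its latch at about 0.10 m, the pole is back in both forks with the hook hanging down, and the tray, jar and mallet had not moved in the camera checks.

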